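# Close the cutlery case and tuck its lid under the lip

### The arm

A 6-joint arm with a two-finger parallel gripper is mounted at the origin on a cart in front of the work surface, level with it; the furniture and walls round the work are solid. World frame = base frame: x ahead of the robot, y to its left, z up, the work surface at z = 0. Lengths are in m, angles in degrees, forces in N, time in s.
With the tool pointing down it reaches from about 0.35 to 0.725 m from the base axis. Payload 6 kg.
Tool frame: the origin (TCP) lies at the very end of the fingers, on their centre line; the grasp point (between the pads) lies hold_point_z behind it (hold_point_z is the distance from the TCP to the grasp point, in m); z points along the fingers, y is the line along which they close (so a half turn about z gives the same grasp; the last joint's range is limited). The gripper opens to 85 mm and grips with 20 to 120 N. Pads are 22 mm wide; open, the fingers measure 114 mm over their backs; the gripper's body (76 mm by 85 mm) begins 54 mm behind the grasp point. The pads swing forward as they close: fully open they stand 13 mm farther back than shut.
Start: joints at [-53.36, 2.303, 4.859, 0, -92.561, -19.12], TCP at [0.181, -0.572, 0.198] pointing down, gripper open.
Joint ranges: [-146.85, 146.85], [-73.84, 115.35], [-62.03, 85.46], [-188.31, 113.3], [-161.28, -10.13], [-171.36, 171.36]. Speed limits (degrees/s): [147.25, 147.25, 172.46, 180, 180, 180].

### API

Orientations are given as [roll, pitch, yaw] about the fixed x, y, z axes, in that order (R = Rz(yaw) Ry(pitch) Rx(roll)).
In Python, from plant import * gives the robot as it stands.
- The arm moves only by the shell command python3 -m pendant 'ROWS'. ROWS is text: rows parted by semicolons, each of 7 numbers parted by spaces: the closure in counts, from 0 (fully open) to 255 (shut), then the shift along the tool's x, y, z in m, then the turn, a rotation vector about the tool's x, y, z in rad. In form: gripper tx ty tz wx wy wz; .... A call has 1 to 10 rows; each row shifts and turns the commanded pose from where the row before left it, along the tool's axes as they then stand; what a row does not reach is not made up. A row lasts 1/12 s, in which the tool goes at most 41.7 mm and 7.16 degrees, less where a joint would pass 70% of its speed; a pose out of reach is approached as far as the arm can. A call with a gripper value outside its range is refused whole. The fingers move at their own pace and stop on an object; the grip force is fixed at half the most. Time passes only in rows, so rows that do not move let the fingers close. It gives the time, the measured TCP pose, the force, the opening and the grip force at its end, in the units of the state.
- get_obs(): the state, without advancing time (a new reading comes with each control period).
- capture(name): name is "side" or "top" or "wrist"; returns a dict with "frame" (400x640x3 uint8, red, green, blue), "range_z" (400x640 float32, m along the optical axis (not along the pixel's ray), 0 where there is no reading), "K" (3x3 intrinsics, pixels), "T" (4x4, takes a point from camera to world coordinates). Camera axes: x right, y down, z forward; pixel columns grow to the right and rows downward; lengths in m; the calibration is good to about 2 mm. A picture is of the moment at which its call begins.
- hand_in(): hands the job in; it is judged then, once.
Trained networks look in the newest picture that a camera, given by its name, has taken for a name from the list of things; names that differ only in an ending like _2 or _b are one class to them, and where a whole thing is asked for, a point or a joint stands for the part that bears it (a point fixed in the world has none). Each returns a list of dicts, best first, with "confidence" (0 to 1); they miss things now and then, are a little off and sometimes report something else, mostly with a low value. They report only what shows in the picture. A call takes as long as a camera call.
- outline_of(camera, thing): "pixels" (400x640 bool, what is visible of it) and "point" ([column, row] in pixels, amid what is visible of it).
The state is a dict: "time_s": time; "qpos": joint angles; "joint_velocities": joint speeds; "effort": joint torques, N m; "tcp_pos": TCP position; "orientation": TCP orientation; "force": force on the tool from outside, world axes, zero at the start; "moment": the same for the moment, N m; "grip_width": opening from 0.0 (shut) to 1.0 (fully open); "gripper_force": force on a finger pad.
Only numpy, scipy, OpenCV 4.12 (cv2) and the standard library are available. Lean on these libraries where they do the work, as an engineer would, in place of code of your own. Each camera call takes 0.05 s, during which the arm holds its last target. There are 200 camera calls.

### The job

Close the teaspoon case: with your fingertips push the sprung blue lid over until it lies flat on the case, then push it by its black ledge until it is fully home and its free edge is tucked beneath the black lip, so that it stays shut when you take your hand away. Only push on the outside of the lid: do not grip it or reach inside it, and leave everything else on the table where it is.

Things in the scene. Friction and masses are not known exactly. Their poses are not given: they have to be found in the camera images.
- case: shallow white plastic cutlery case with three teaspoons lying in it, fixed to the table. Origin under its middle on the table top. Its +x axis points level from the hinge end to the lip end, y lies along the hinge, z is up. Outside 161 mm along x (from -75 to +86 mm) and 134 mm along y with the hinge ears; side rims 34 mm high, hinge ears 43 mm high, end wall with lip 48 mm high
- lid (a joint): angle of the blue lid, rad: 0 = folded over flat on the case, 1.57 = standing upright on its hinge. It starts at 1.0 to 1.5. A hinge spring and some friction: about 1 to 3 N across the lid 70 mm from the hinge folds it down; let go before it is tucked, it springs back up to about 0.9. Stops at 0 and 1.75
- hinge_bar (a joint): slide of the hinge bar, and the lid with it, along the case's +x in slots of the ears, m: 0 = drawn back, 0.016 = fully home at its stop. Stiff: takes about 5 N and stays where it is left. It starts at 0 to 0.003. With the lid flat, the lid's free edge passes beneath the lip from 0.005 on; with the lid not flat, the edge meets the lip and is stopped
- hinge_axis (a point): middle of the hinge line, 37 mm above the table, 78 mm from the case's origin towards -x when the slide reads 0; moves with the slide. At lid angle a the lid's middle plane runs from here along (cos a) case x + (sin a) up
- ledge (a point): middle of the foot of the black push ledge on the lid's outer face (the face that is on top once folded; it looks towards the hinge end and up while the lid stands). The ledge's upright side, 9 mm high and 96 mm wide, looks to the hinge and lies 88 mm from the hinge line; its other side slopes down to the face. The outer face lies 2.5 mm off the hinge line's plane. Axes are the lid's: x away from the hinge, y along it, z out of the outer face
- lid_edge (a point): middle of the lid's free edge, 138 mm from the hinge line; the lid is blue, 132 x 118 x 4 mm
- lid_liner: cork lining on the lid's inner face, 124 x 108 x 1 mm; origin on the hinge line, axes as the lid's. Fingers touch it only when they grip the lid or hook it from inside
- lip: fixed black retaining lip across the end of the case opposite the hinge, 21 x 124 x 5 mm, origin at its middle 45 mm above the table. Its underside is 42.5 mm above the table, 3 mm above the top face of the flat lid (39.5 mm)
- lip_edge (a point): middle of the lip's lower edge that faces the hinge
- mug: white mug, 82 mm across, 94 mm high; a loose bystander, origin at the centre of its underside, z up
- salt: clear glass salt shaker with grey cap, 44 mm across, 90 mm high; a loose bystander, origin at the centre of its underside, z up
- pepper: pepper shaker with grey filling and grey cap, 44 mm across, 90 mm high; a loose bystander, origin at the centre of its underside, z up
- egg_timer: red and cream kitchen timer, 52 mm across, 58 mm high; a loose bystander, origin at the centre of its underside, z up
- keys: bunch of keys with a red tag, 84 x 118 x 8 mm; a loose bystander, origin at the centre of its underside, z up
- matchbox: blue matchbox, 36 x 54 x 15 mm; a loose bystander, origin at the centre of its underside, z up
- tea_light: tea light in a metal cup, 38 mm across, 15 mm high; a loose bystander, origin at the centre of its underside, z up

How it is judged (in metres and radians):
On the way, in this order (a step that is already met when the one before it is completed fails the run):
1. the lid is folded over flat (value of joint lid below 0.1 rad), for 0.05 s.
2. the flat lid is pushed home beneath the lip (value of joint lid below 0.06 rad and value of joint hinge_bar above 0.012 m), for 0.1 s.
At the end, for the whole second after the job is handed in: with the hand away the lid stays flat (joint lid under 0.06 rad), slid home (joint hinge_bar over 0.012 m of its 0.016 m), its free edge lower than the lip's underside, at rest (all of step 2 and z of lid_edge in the frame of lip below -0.0025 m and velocity of joint lid between -0.05 and 0.05 rad/s); the robot touches nothing.
It fails at once if the fingers grip the lid or hook it from inside (they touch its cork lining) (contact force between the fingers and lid_liner above 0.5 N).
It fails at once if a loose bystander (mug, salt, pepper, egg timer, keys, matchbox, tea light) is moved more than 20 mm or lifted so far (distance of any of mug, salt, pepper, egg_timer, keys, matchbox, tea_light from where it was at the start of the episode above 0.02 m).
It fails at once if a standing bystander is knocked over (angle between any of mug, salt, pepper, egg_timer's own z axis and vertical above 0.5 rad).
It also fails if it takes over 32 s, if anything falls off the work surface, if the arm or the gripper's body presses on something with over 40 N, if the wrist force passes 120 N, or if a joint passes its speed limit or range.

## Working session

There is one attempt and no reset: what is moved stays moved. The work goes in short steps, Python scripts to look and compute and a shell command to move; the robot and the scene stay as the last step left them, time stands still between calls to the robot, and variables do not carry over. Pictures are saved under pics/ and viewed, at most 10 in all, crops included, and the job is handed in when it is done.

```bash
mkdir -p pics; cat > h.py <<'E'
from plant import *
import numpy as np, cv2
def look(cam,name):
    c=capture(cam); cv2.imwrite(f'pics/{name}.png',c['frame'][:,:,::-1]); return c
def pts(c,mask):
    r=c['range_z']; v,u=np.nonzero(mask&(r>0)); z=r[v,u]
    K=c['K']; p=np.stack([(u-K[0,2])/K[0,0]*z,(v-K[1,2])/K[1,1]*z,z],1)
    return p@c['T'][:3,:3].T+c['T'][:3,3]
E
python3 - <<'E'
from h import *
np.set_printoptions(precision=4,suppress=True)
o=get_obs();print(o)
for cam in('top','side'):
    c=look(cam,cam+'0'); print(cam,c['T'][:3])
    for t in 'case lid ledge lip lid_edge mug salt pepper egg_timer keys matchbox tea_light'.split():
        for d in outline_of(cam,t)[:1]:
            p=pts(c,d['pixels'])
            if len(p)<5: continue
            print(t,round(d['confidence'],2),np.round(d['point']),np.median(p,0),np.percentile(p,3,0),np.percentile(p,97,0),len(p))
E
```

```text
{'time_s': 0.0, 'qpos': array([-53.3581,   2.3404,   4.8014,  -0.0289, -92.5607, -19.1198]), 'joint_velocities': array([ 0.0676,  0.0048,  0.0647,  0.0141, -0.0054,  0.0354]), 'effort': array([ -0.0003, -36.8209,  34.7409,   6.9323,  -0.0054,   0.    ]), 'tcp_pos': array([ 0.1806, -0.5718,  0.197 ]), 'orientation': array([ 179.8964,   -0.0054, -162.4766]), 'force': array([-0.1771,  0.1871, -0.8883]), 'moment': array([-0.0056,  0.0216, -0.0519]), 'gripper_force': 0.0, 'grip_width': 1.0008706483353245}
top [[-0.0024 -0.9919  0.1268  0.3967]
 [-0.9998  0.0046  0.0174  0.0468]
 [-0.0179 -0.1268 -0.9918  0.972 ]]
case 0.67 [332. 177.] [0.578  0.0391 0.0429] [ 0.496  -0.0342  0.0062] [0.6635 0.1121 0.1672] 3213
lid 0.6 [344. 190.] [0.5311 0.0151 0.1314] [ 0.4977 -0.0356  0.0523] [0.5655 0.0662 0.17  ] 1155
ledge 0.93 [341. 189.] [0.5312 0.0147 0.131 ] [ 0.498  -0.0361  0.0513] [0.5654 0.0642 0.1697] 1128
lip 0.88 [320. 154.] [0.6447 0.0717 0.0485] [0.6164 0.0218 0.0455] [0.6716 0.1224 0.052 ] 282
lid_edge 0.82 [342. 188.] [0.5312 0.0151 0.1315] [ 0.4981 -0.0357  0.0529] [0.5652 0.0661 0.17
[... 1313 characters left out ...]
 0.77 [360. 135.] [0.5453 0.3383 0.0598] [0.5102 0.2907 0.0096] [0.5841 0.3884 0.0931] 684
salt 0.64 [321. 206.] [0.5308 0.0063 0.127 ] [ 0.4891 -0.0428  0.0179] [0.5633 0.0667 0.1679] 580
pepper 0.72 [334. 215.] [0.5731 0.0256 0.0249] [ 0.5006 -0.045   0.0039] [0.6604 0.1067 0.1583] 2097
egg_timer 0.77 [336. 145.] [0.4666 0.2859 0.0344] [0.4397 0.2714 0.0019] [0.487  0.3143 0.0589] 208
keys 0.77 [232. 276.] [ 0.3432 -0.2748  0.0031] [ 0.3096 -0.2986 -0.0021] [ 0.4059 -0.2378  0.0085] 248
matchbox 0.77 [257. 233.] [ 0.3741 -0.1133  0.0144] [ 0.3472 -0.1321  0.0031] [ 0.3957 -0.0972  0.0201] 172
tea_light 0.66 [286. 178.] [0.367  0.1104 0.0062] [0.3516 0.0931 0.001 ] [0.3829 0.127  0.0131] 77
```

```bash
python3 - <<'E'
from h import *
np.set_printoptions(precision=4,suppress=True)
big=None
c=capture('top')
f=c['frame'][110:300,220:460]; cv2.imwrite('pics/topc.png',cv2.resize(f,None,fx=3,fy=3,interpolation=cv2.INTER_CUBIC)[:,:,::-1])
for cam in('top','side'):
    c=capture(cam)
    d=outline_of(cam,'lip')[0]; m=cv2.erode(d['pixels'].astype(np.uint8),np.ones((2,2)))>0
    p=pts(c,m); p=p[abs(p[:,2]-.0475)<.006]
    r=cv2.minAreaRect((p[:,:2]*1000).astype(np.float32)); print('lip',r, np.median(p,0))
    d=outline_of(cam,'lid')[0]; m=cv2.erode(d['pixels'].astype(np.uint8),np.ones((3,3)))>0
    p=pts(c,m); p=p[p[:,2]>.05]
    for i in range(6):
        q=p.mean(0); n=np.linalg.svd(p-q,full_matrices=False)[2][2]; n*=-np.sign(n[0]); e=(p-q)@n; 
        if i<5: p=p[abs(e-np.median(e))<max(.0025,2*np.median(abs(e)))]
    print('lid',q,n,'yaw',np.degrees(np.arctan2(-n[1],-n[0])),'ang',np.arctan2(np.hypot(n[0],n[1]),n[2]),e.std(),len(p), p.max(0),p.min(0))
E
```

```text
lip ((643.703369140625, 70.88887023925781), (14.47745418548584, 119.4448471069336), 27.036800384521484) [0.6426 0.0717 0.0485]
lid [0.5309 0.0151 0.1148] [-0.8517 -0.4304  0.299 ] yaw 26.80860124184643 ang 1.267139002486286 0.0007755452310864403 761 [0.5707 0.0702 0.1715] [ 0.4915 -0.0425  0.0518]
lip ((644.432861328125, 65.26428985595703), (12.705416679382324, 112.24114227294922), 27.21816635131836) [0.6459 0.0624 0.0459]
lid [0.5327 0.0044 0.1148] [-0.8514 -0.4303  0.3   ] yaw 26.8127811605776 ang 1.266113144945808 0.0009810238390784657 298 [0.5678 0.0585 0.1714] [ 0.4942 -0.0421  0.0528]
```

View pics/topc.png

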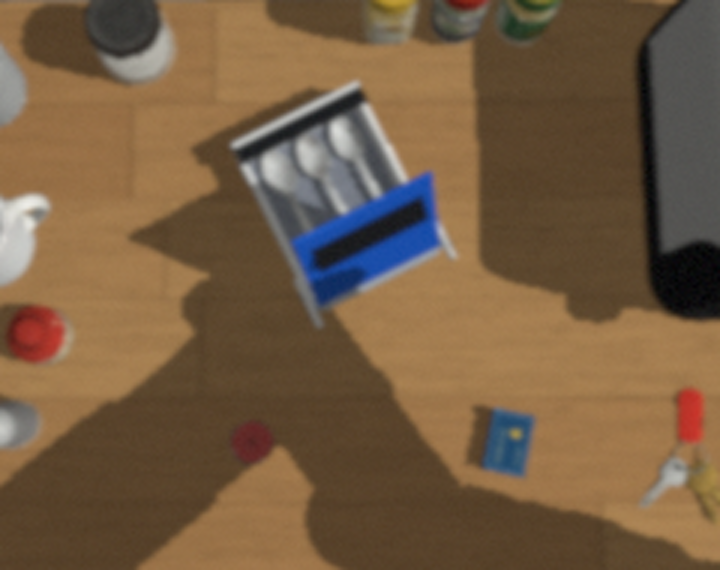

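View pics/side0.png

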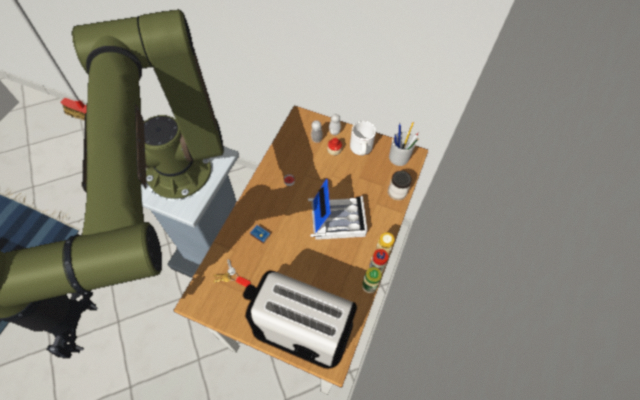

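The top crop shows the blue lid standing at crop (370,245) and leaning toward the black lip at (300,120). The side view shows the case at (340,215) with the toaster to its right. Case yaw is about 26.9°, lid about 1.27 rad, and the toaster stays clear if I travel at x < 0.4.

```bash
python3 -c "
from plant import *
print(globals().get('hold_point_z'))"
python3 -m pendant '255 -.015 .015 -.025 0 0 0;255 -.0226 .0221 -.02 0 0 0;255 -.0226 .0221 -.01 0 0 0;255 -.0226 .0221 0 0 0 0;255 -.0226 .0221 0 0 0 0;255 -.0226 .0221 0 0 0 0;255 -.0226 .0221 0 0 0 0;255 -.0226 .0221 0 0 0 0;255 -.0226 .0221 0 0 0 0;255 -.0226 .0221 0 0 0 0'
python3 -m pendant '255 -.0226 .0221 0 0 0 0;255 -.0226 .0221 0 0 0 0;255 -.0226 .0221 0 0 0 0;255 -.0226 .0221 0 0 0 0;255 -.0226 .0221 0 0 0 0;255 -.0226 .0221 0 0 0 0;255 -.0226 .0221 0 0 0 0;255 -.0226 .0221 0 0 0 0;255 0 0 0 0 0 -.08;255 0 0 0 0 0 -.084'
python3 -m pendant '255 0 0 0 0 0 0;255 0 0 0 0 0 0'
```

```text
0.0187
time_s: 2.48
tcp_pos: [0.3249, -0.301, 0.2533]
orientation: [-180.0, 0.0, -162.5]
force: [0.0, -0.3, 0.9]
grip_width: -0.0
gripper_force: 0.0
time_s: 3.32
tcp_pos: [0.4442, -0.0778, 0.2527]
orientation: [180.0, -0.0, -152.7]
force: [-0.1, 0.1, 0.4]
grip_width: -0.001
gripper_force: 0.0
time_s: 3.48
tcp_pos: [0.4437, -0.0793, 0.2532]
orientation: [180.0, 0.0, -153.2]
force: [-0.3, -0.4, 0.8]
grip_width: -0.001
gripper_force: 0.0
```

```bash

python3 -m pendant '255 -.02 .02 .028 0 0 0;255 -.02 .021 .028 0 0 0;255 -.02 0 .03 0 0 0;255 -.015 0 .03 0 0 0;255 0 0 .025 0 0 0;255 0 0 0 0 0 0;255 0 0 0 0 0 0'
python3 - <<'E'
from h import *
np.set_printoptions(precision=4,suppress=True)
c=look('wrist','w1')
d=outline_of('wrist','lid')
if d:
    m=cv2.erode(d[0]['pixels'].astype(np.uint8),np.ones((5,5)))>0
    p=pts(c,m); print(d[0]['confidence'],len(p),np.median(p,0))
    ex=np.array([.892,.452]);ey=np.array([-.452,.892])
    print(np.percentile(p[:,:2]@ex,[2,50,98]),np.percentile(p[:,:2]@ey,[2,50,98]))
o=get_obs();x=o['tcp_pos'];print(x,x[:2]@ex,x[:2]@ey)
c=look('side','s1');f=c['frame'][140:270,240:440]; cv2.imwrite('pics/s1c.png',cv2.resize(f,None,fx=3.5,fy=3.5)[:,:,::-1])
E
```

```text
time_s: 4.07
tcp_pos: [0.4914, -0.0097, 0.1118]
orientation: [-180.0, -0.1, -153.2]
force: [0.2, -0.3, 1.1]
grip_width: -0.0
gripper_force: 0.0
0.81 6853 [0.5148 0.0148 0.0773]
[0.4584 0.4676 0.4875] [-0.283  -0.222  -0.1729]
[ 0.493  -0.0093  0.1147] 0.4355139578673406 -0.2311573728796178
```

View pics/w1.png

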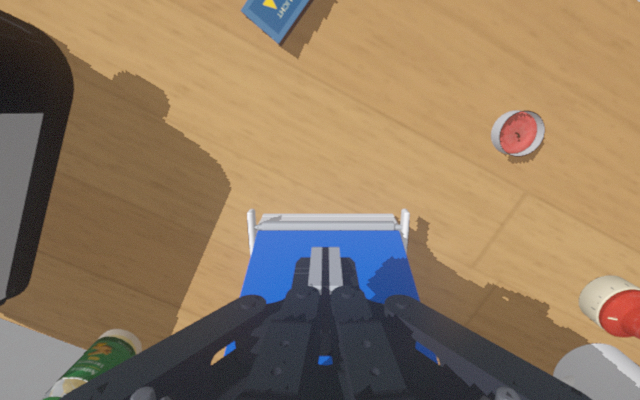

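View pics/s1c.png

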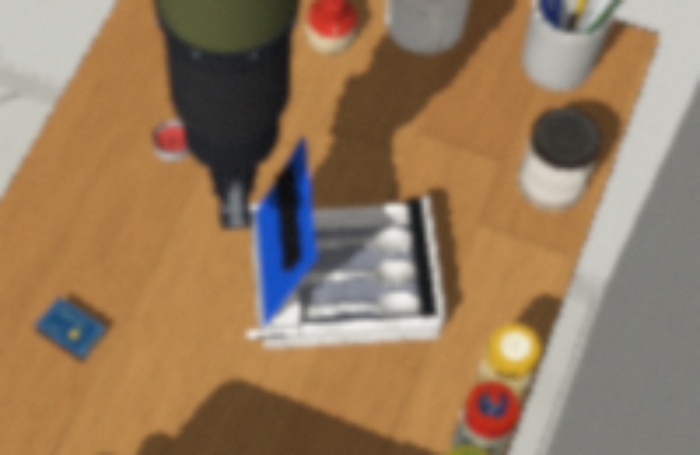

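Wrist view: fingertips at (325,265) are centred on the lid (columns 255–410). Side crop: the tip at (235,220) is just behind the lid, with no contact yet. Starting the fold.

```bash

python3 -m pendant '255 -.0165 0 0 0 0 0;255 -.0167 0 .003 0 0 0;255 -.0185 0 .008 0 0 0;255 -.0151 0 .012 0 0 0;255 -.0118 0 .0152 0 0 0;255 0 0 0 0 0 0'
python3 - <<'E'
from h import *
np.set_printoptions(precision=4,suppress=True)
ex=np.array([.892,.452]);ey=np.array([-.452,.892])
o=get_obs();x=o['tcp_pos'];print(x,x[:2]@ex,x[:2]@ey,o['force'])
c=look('side','s2');f=c['frame'][140:270,240:440]; cv2.imwrite('pics/s2c.png',cv2.resize(f,None,fx=3.5,fy=3.5)[:,:,::-1])
E
```

```text
time_s: 4.72
tcp_pos: [0.563, 0.0273, 0.073]
orientation: [180.0, -0.0, -153.1]
force: [-0.4, -0.1, -0.5]
grip_width: -0.001
gripper_force: 0.1
[0.563  0.0273 0.073 ] 0.5145731780339711 -0.23010655836327468 [-0.4392 -0.0908 -0.5148]
```

View pics/s2c.png

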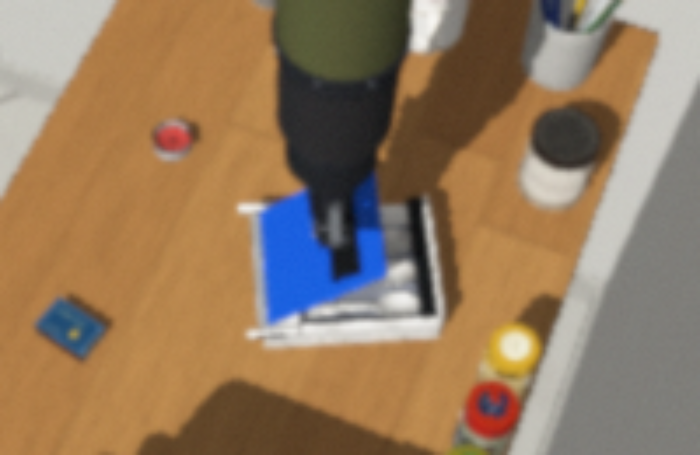

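The lid is folding to about 0.45 rad. The tip at crop (338,240) is on the outer face next to the ledge. Continuing to flat.

```bash

python3 -m pendant '255 -.004 0 .012 0 0 0;255 -.003 0 .011 0 0 0;255 -.001 0 .008 0 0 0;255 0 0 .003 0 0 0;255 0 0 0 0 0 0;255 0 0 0 0 0 0'
python3 - <<'E'
from h import *
np.set_printoptions(precision=4,suppress=True)
ex=np.array([.892,.452]);ey=np.array([-.452,.892])
o=get_obs();x=o['tcp_pos'];print(x,x[:2]@ex,x[:2]@ey,o['force'])
c=look('side','s3');f=c['frame'][140:270,240:440]; cv2.imwrite('pics/s3c.png',cv2.resize(f,None,fx=3.5,fy=3.5)[:,:,::-1])
p=pts(c,outline_of('side','lid')[0]['pixels']);print(np.percentile(p[:,2],[5,25,50,75,95]))
E
```

```text
time_s: 5.27
tcp_pos: [0.5688, 0.0301, 0.0399]
orientation: [180.0, -0.0, -153.1]
force: [-1.4, -0.4, 0.1]
grip_width: 0.001
gripper_force: 0.3
[0.5688 0.0301 0.0399] 0.5209396482967296 -0.23027666718479417 [-1.3576 -0.3529  0.1418]
[0.0429 0.0527 0.0647 0.0874 0.0957]
```

View pics/s3c.png

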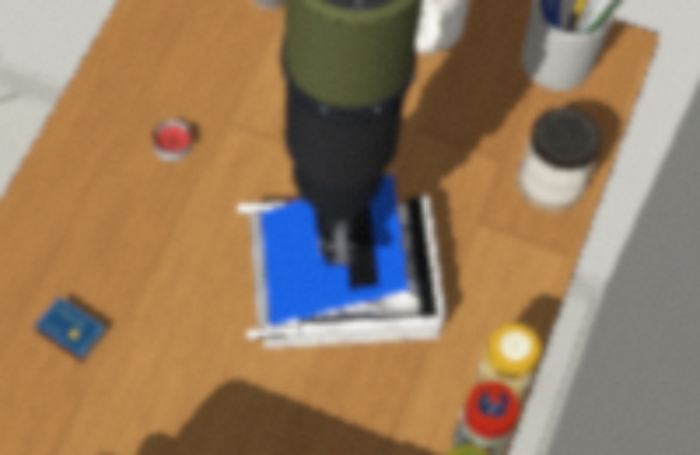

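Side crop: the ledge at (362,265) is ahead of the tip at (338,250). The lid's free edge at (405,290) still seems slightly raised, so I'll measure the lid plane.

```bash
cat > lid.py <<'E'
from h import *
np.set_printoptions(precision=4,suppress=True)
ex=np.array([.892,.452]);ey=np.array([-.452,.892])
def lid():
    for cam in('side','top'):
        c=capture(cam); f=c['frame'].astype(int)
        d=outline_of(cam,'lid'); 
        m=(f[...,2]>f[...,0]+50)&(f[...,2]>70)&(c['range_z']>0)
        if not m.any(): continue
        v,u=np.nonzero(m); full=np.zeros_like(m); 
        P=np.full(m.shape+(3,),9.); P[v,u]=pts(c,m)
        s=P[...,:2]@ex; t=P[...,:2]@ey
        m&=(s>.44)&(s<.64)&(abs(t+.23)<.065)&(P[...,2]<.18)
        m=cv2.erode(m.astype(np.uint8),np.ones((3,3)))>0
        s,t,z=s[m],t[m],P[...,2][m]
        for _ in range(4):
            k=np.polyfit(s,z,1); e=z-np.polyval(k,s); g=abs(e)<max(.002,2*e.std()) ; s,t,z=s[g],t[g],z[g]
        print(cam,len(s),'angle',np.arctan(k[0]),'s',np.percentile(s,[2,98]),'z at .4587/.52',np.polyval(k,.4587),np.polyval(k,.52),e.std())
    o=get_obs();x=o['tcp_pos'];print('t',o['time_s'],'s,t,z',x[:2]@ex,x[:2]@ey,x[2],'F s,t,z',o['force'][:2]@ex,o['force'][:2]@ey,o['force'][2])
E
python3 -c "from lid import *;lid()"
```

```text
side 664 angle 0.444064924154574 s [0.4644 0.5763] z at .4587/.52 0.04040704384936311 0.06957088216425858 0.002225020590736803
top 687 angle 0.43489847198055004 s [0.4663 0.5167] z at .4587/.52 0.040999342419830026 0.0694770668159107 0.0012456711929635569
t 5.5667 s,t,z 0.521439170203821 -0.2302776831439309 0.040185024008937344 F s,t,z -1.2736351062690894 -0.5827442523050045 0.7633670095487587
```

```bash
python3 - <<'E'
from lid import *
a=look('wrist','w4'); b=look('top','t4')
f=np.vstack([cv2.resize(a['frame'][190:400,160:500],(680,420)),cv2.resize(b['frame'][130:220,280:400],(240,180))[:, :].repeat(1,0) if 0 else cv2.copyMakeBorder(cv2.resize(b['frame'][130:220,280:400],(240,180)),0,0,0,440,0)])
cv2.imwrite('pics/w4c.png',f[:,:,::-1])
# fingertip points in side depth
c=capture('side'); p=pts(c,np.ones((400,640),bool)); s=p[:,:2]@ex;t=p[:,:2]@ey
g=c['frame'][c['range_z']>0].astype(int)
k=(abs(s-.521)<.05)&(abs(t+.23)<.06)&(g[:,2]<g[:,0]+25)&(p[:,2]>.05)&(p[:,2]<.12)
for z in np.arange(.05,.12,.006):
    j=k&(abs(p[:,2]-z)<.003)
    if j.sum()>2: print(round(z,3),j.sum(),'s',np.percentile(s[j],[5,50,95]),'t',np.percentile(t[j],[5,50,95]))
E
```

```text
0.08 6 s [0.5393 0.5461 0.5531] t [-0.2655 -0.2281 -0.2175]
0.086 83 s [0.5375 0.5463 0.5534] t [-0.2715 -0.2421 -0.2065]
0.092 13 s [0.5402 0.5463 0.5508] t [-0.2708 -0.2429 -0.222 ]
```

View pics/w4c.png

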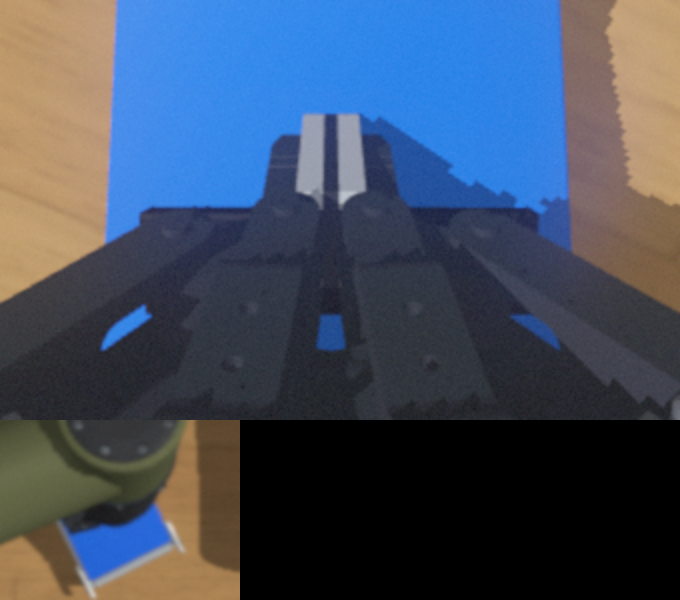

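The wrist view shows the pads (grey, crop (332,150)) lying on the blue face on the hinge side of the ledge (crop row 212). That conflicts with the TCP height, so I'll check the tip against wrist depth.

```bash
python3 - <<'E'
from lid import *
c=capture('wrist'); K=c['K']; print(c['T'][:3], K[0,0])
def W(u,v):
    z=c['range_z'][v,u]; p=c['T'][:3,:3]@(np.array([(u-K[0,2])/K[0,0],(v-K[1,2])/K[1,1],1])*z)+c['T'][:3,3]
    return p[:2]@ex,p[:2]@ey,p[2],z
for u,v in[(326,250),(316,250),(316,260),(336,260),(316,275),(336,280),(310,270),(302,270),(326,240),(326,225),(260,225),(260,260),(260,290),(400,297),(326,356)]: print(u,v,np.round(W(u,v),4))
x=c['T'];tcp=get_obs()['tcp_pos']
q=x[:3,:3].T@(tcp-x[:3,3]); print('tcp px',K@q/q[2],q)
E
```

```text
[[-0.4524  0.85    0.2698  0.4994]
 [ 0.8918  0.4314  0.1363 -0.0043]
 [-0.0005  0.3023 -0.9532  0.2154]] 317.4925714506828
326 250 [ 0.5103 -0.2291  0.0794  0.1498]
316 250 [ 0.5098 -0.2338  0.0804  0.1487]
316 260 [ 0.51   -0.2335  0.0899  0.1397]
336 260 [ 0.5101 -0.2247  0.0898  0.1399]
316 275 [ 0.5095 -0.2331  0.1035  0.1266]
336 280 [ 0.5098 -0.2252  0.1066  0.1238]
310 270 [ 0.5098 -0.2357  0.0991  0.131 ]
302 270 [ 0.514  -0.2396  0.0917  0.1393]
326 240 [ 0.5115 -0.229   0.0655  0.1635]
326 225 [ 0.5052 -0.229   0.0605  0.1663]
260 225 [ 0.5046 -0.2633  0.0621  0.1646]
260 260 [ 0.521  -0.2629  0.0693  0.1627]
260 290 [ 0.5347 -0.2625  0.0754  0.161 ]
400 297 [ 0.5076 -0.2037  0.1211  0.1092]
326 356 [ 0.5625 -0.229   0.0898  0.1557]
tcp px [323.7808 237.6629   1.    ] [-0.0007  0.0213  0.1907]
```

The real fingertips end about 27–30 mm above the reported TCP, so the lid is only at 0.44 rad. Going further down, step by step, watching force.

```bash

python3 -m pendant '255 -.002 0 .008 0 0 0;255 -.001 0 .007 0 0 0;255 0 0 .004 0 0 0;255 0 0 0 0 0 0'
python3 -c "from lid import *;lid()"
```

```text
time_s: 6.1
tcp_pos: [0.5714, 0.0317, 0.0193]
orientation: [180.0, -0.1, -153.1]
force: [0.9, 0.1, 0.8]
grip_width: 0.001
gripper_force: 0.5
side 691 angle 0.17447243586757794 s [0.4656 0.5878] z at .4587/.52 0.03924420956946626 0.05004923024556426 0.002064306701604849
top 669 angle 0.17148516220551013 s [0.4673 0.5195] z at .4587/.52 0.04109585387998115 0.05171216409441274 0.001297120667825988
t 6.3 s,t,z 0.5240112173062382 -0.23011777732501484 0.020570667165978003 F s,t,z -1.3213041660157117 -0.1046122576901992 0.7613764237474041
```

```bash

python3 -m pendant '255 0 0 .006 0 0 0;255 0 0 .004 0 0 0;255 0 0 .002 0 0 0;255 0 0 0.001 0 0 0;255 0 0 0 0 0 0'
python3 -c "from lid import *;lid()"
```

```text
time_s: 6.72
tcp_pos: [0.572, 0.0318, 0.0078]
orientation: [180.0, 0.0, -153.1]
force: [0.6, 1.1, 1.8]
grip_width: -0.0
gripper_force: 0.7
side 662 angle 0.022367157311536462 s [0.4657 0.5905] z at .4587/.52 0.03854089936492158 0.03991223480409029 0.0021517097597360717
top 662 angle 0.027682510481783808 s [0.4676 0.5198] z at .4587/.52 0.04031016663609335 0.042007538128137394 0.0014788318857943017
t 6.9167 s,t,z 0.5243450803629568 -0.23018232023912064 0.007816507949679086 F s,t,z 1.534190833045352 -1.0054769302972475 1.6241222871986756
```

```bash

python3 -m pendant '255 0 0 .0015 0 0 0;255 -.004 0 0 0 0 0;255 -.004 0 0 0 0 0;255 -.004 0 0 0 0 0;255 -.004 0 0 0 0 0;255 -.003 0 0 0 0 0;255 0 0 0 0 0 0'
python3 -c "from lid import *;lid()"
```

```text
time_s: 7.5
tcp_pos: [0.5889, 0.0403, 0.0061]
orientation: [180.0, -0.1, -153.1]
force: [-3.0, -1.8, 2.1]
grip_width: -0.002
gripper_force: 3.6
side 663 angle 0.0006682793895038808 s [0.4744 0.5935] z at .4587/.52 0.038686608950141796 0.038727574482816746 0.0020537719174132133
top 869 angle -0.0031091800609216232 s [0.4762 0.539 ] z at .4587/.52 0.040741221988703384 0.04055062863681314 0.001368593032373828
t 7.7 s,t,z 0.5435444599135075 -0.23021278831367098 0.006238497481409706 F s,t,z -2.716138561040922 -0.5303618699113434 1.9303410582852265
```

Flat, and slid about 9 mm. Continuing to the stop.

```bash

python3 -m pendant '255 -.003 0 0 0 0 0;255 -.003 0 0 0 0 0;255 -.002 0 0 0 0 0;255 -.002 0 0 0 0 0;255 0 0 0 0 0 0'
python3 -c "from lid import *;lid()"
```

```text
time_s: 8.12
tcp_pos: [0.5936, 0.0425, 0.0053]
orientation: [180.0, -0.6, -153.1]
force: [-17.4, -6.9, 9.1]
grip_width: -0.0
gripper_force: 11.6
side 621 angle -0.0005339544153008353 s [0.4795 0.5937] z at .4587/.52 0.03840476112133664 0.03837202971256804 0.001965350857927461
top 900 angle -0.006181612573525852 s [0.4817 0.5451] z at .4587/.52 0.040802192180623684 0.04042325450315656 0.0014018220430626412
t 8.3167 s,t,z 0.548689590335386 -0.23040403772566326 0.005312446347134889 F s,t,z -17.457771305013946 1.3746368716717496 8.197001734684642
```

Force rose to 18 N after about 14 mm of lid travel, so it is at the stop. Backing off and lifting away.

```bash

python3 -m pendant '255 .006 0 0 0 0 0;255 .006 0 -.002 0 0 0;255 0 0 -.02 0 0 0;255 0 0 -.03 0 0 0;255 0.01 0 -.035 0 0 0;255 .02 0 -.035 0 0 0;255 .035 0 -.02 0 0 0;255 .035 0 0 0 0 0;255 .035 0 0 0 0 0;255 0 0 0 0 0 0'
python3 - <<'E'
from lid import *
lid()
c=look('side','s5');f=c['frame'][140:270,240:440]; cv2.imwrite('pics/s5c.png',cv2.resize(f,None,fx=3.5,fy=3.5)[:,:,::-1])
E
```

```text
time_s: 9.15
tcp_pos: [0.464, -0.023, 0.15]
orientation: [180.0, 0.3, -153.1]
force: [1.5, 1.0, 1.0]
grip_width: -0.002
gripper_force: 0.0
side 755 angle 0.01840470008215788 s [0.4797 0.5939] z at .4587/.52 0.03887031170275825 0.03999864722215786 0.0019085033732117655
top 379 angle 0.018095925513904775 s [0.5456 0.5978] z at .4587/.52 0.040955183761813015 0.042064585094244496 0.0013093887982492723
t 9.35 s,t,z 0.40703937258225464 -0.230091089360153 0.1484183072134908 F s,t,z -0.11445183879930375 0.4740515763619854 -0.2400325617787618
```

View pics/s5c.png

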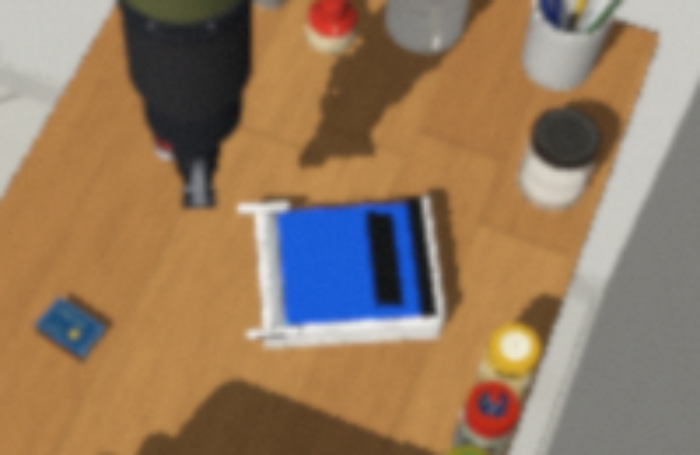

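The picture shows the lid flat, its free edge beneath the lip at crop (420,255), and the hand clear at (195,190).

```bash
python3 -c "
from plant import *
print(hand_in())"
```

```text
the job is handed in; nothing more can be done
None
```

The teaspoon case is shut: the lid is flat (about 0.02 rad), pushed home to its stop with its free edge under the lip, and it stayed there with the hand away; I handed the job in at about 9.4 s, and the judge's result was not shown.

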